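# Load the tester's spring magazine with two control modules

## Task

Take the two blue-topped control modules from the sloping stand and load them into the spring magazine one after the other, flat and blue side up on top of the module already there, pushing each one down until it snaps under both red catches and stays there by itself before you fetch the next. Leave the faulty orange-topped module on the stand and do not disturb the other things on the bench.

Things in the scene. Friction and masses are not known exactly. Their poses are not given: they have to be found in the camera images.
- magazine: Spring magazine, fixed, on either side of the bench: grey base 200 x 110 mm, two grey end towers, four aluminium corner guides 190 mm tall round a well of 124 x 52 mm for the modules. Both long sides are open for 86 mm between the guides, down to 10 mm above the bench, so fingers fit beside a module. Origin: centre of its underside; z up, x along the modules' length, y across.
- catch_level (a point): Point on the well's vertical axis at the height of the catches' flat underside, 135 mm above the bench. The two red spring catches project 7 mm into the well at its +x and -x ends; their upper sides are 45-degree ramps, 11 mm tall in all. A module set down in the well rests on the ramps, its underside about 6 to 10 mm above this point. The space above the well is clear.
- platform (a joint): Yellow sprung platform under the pile, m, grows as it sinks: 0 with one module under the catches, 0.032 with two, 0.064 with three, end stop 0.084. Spring: 7 N up at 0, 1 N more per 10 mm. Pushed down on its top (8 to 20 N, in the middle), a new module spreads the catches, sinks the pile and snaps in once its top is below their underside; the spring then lifts it against them.
- stand: Sloping grey stand, fixed, footprint 160 x 300 mm; its top slopes 30 degrees, low edge towards its own +x, which faces away from the robot, with a 12 mm lip there. Origin: centre of its underside. Three modules lie on it in any order, 92 mm apart along its y, length along the slope, centres of their undersides 75 mm above the bench.
- module_loaded: The module already in the magazine: same ivory case with blue top, 120 x 46 x 32 mm, origin at the centre of its underside, x along its length, z out of its top.
- module_loaded_top (a point): Centre of the top face of the loaded module, 32 mm above its origin.
- module_faulty: Faulty module on the stand: same ivory case but with an ORANGE top, 120 x 46 x 32 mm, origin at the centre of its underside. Stays where it is.
- module_a: One good module on the stand: ivory case with a BLUE top, 120 (x) x 46 (y) x 32 (z) mm, about 0.16 kg. Origin at the centre of its underside, x along its length (down the slope at the start), z out of its blue top (square to the slope). Either way round will do in the magazine.
- module_a_top (a point): Centre of its blue top face, 32 mm from its origin along its z.
- module_b: The other good module on the stand: ivory case with a BLUE top, 120 (x) x 46 (y) x 32 (z) mm, about 0.16 kg. Origin at the centre of its underside, x along its length (down the slope at the start), z out of its blue top (square to the slope). Either way round will do in the magazine.
- module_b_top (a point): Centre of its blue top face, 32 mm from its origin along its z.
- tape_roll: Bystander: yellow tape roll lying flat, 90 mm across, 24 mm high. Not part of the job; origin at its underside.
- cleaner: Bystander: cleaner bottle, 60 mm across, 170 mm tall. Not part of the job; origin at its underside.
- screwdriver: Bystander: screwdriver lying on the bench. Not part of the job; origin at its underside.
- spanner: Bystander: spanner lying on the bench. Not part of the job; origin at its underside.
- mug: Bystander: white mug, 80 mm across, 90 mm tall. Not part of the job; origin at its underside.
- meter: Bystander: yellow multimeter lying flat, 150 x 80 x 35 mm. Not part of the job; origin at its underside.
- screw_tray: Bystander: small blue divided tray, 120 x 90 x 30 mm. Not part of the job; origin at its underside.

How it is judged:
By the outcome, as a careful person would: the job done as asked, in the order asked, and still so for the second after the job is handed in, with the robot touching nothing.
It also fails if it takes over 72 s, if anything falls off the work surface, if the arm or the gripper's body presses on something with over 40 N, if the wrist force passes 120 N, or if a joint passes its speed limit or range.

## Robot

A 6-joint arm with a two-finger parallel gripper is mounted at the origin on the work surface. World frame = base frame: x ahead of the robot, y to its left, z up, the work surface at z = 0. Lengths are in m, angles in rad, forces in N, time in s.
With the tool pointing down it reaches from about 0.275 to 0.875 m from the base axis. Payload 12.5 kg.
Tool frame: the origin (TCP) lies on the centre line of the jaws, within the pads' length; the fingertips stand 8 mm ahead of it and the grasp point (between the pads) lies 11 mm behind it; z points along the fingers, y is the line along which they close (so a half turn about z gives the same grasp; the last joint's range is limited). The gripper opens to 85 mm and grips with 20 to 120 N. Pads are 22 mm wide; open, the fingers measure 114 mm over their backs; the gripper's body (76 mm by 85 mm) begins 54 mm behind the grasp point. The pads swing forward as they close: fully open they stand 13 mm farther back than shut.
Start: joints at [-1.228, 0.351, 1.652, -0, 1.139, -0.085], TCP at [0.228, -0.5, 0.239] pointing down, gripper open.
Joint ranges: [-2.75, 2.75], [-0.79, 2.1], [0.01, 2.65], [-1.57, 4.71], [0.07, 3.14], [-2.87, 2.87]. Speed limits (rad/s): [2.22, 2.22, 2.79, 3.14, 3.14, 3.14].

## Interface

Orientations are given as a 3x3 rotation matrix whose columns are the frame's x, y, z axes.
In Python, from workcell import * gives the robot as it stands.
- The arm moves only by the shell command python3 -m inch 'ROWS' [FORCE]. ROWS is JSON, one flat list of numbers, 7 for each row, row after row: the turn, a rotation vector about the tool's x, y, z in rad, then the shift along the tool's x, y, z in m, then the gripper command: -1 is shut, 1 is fully open, values between are in proportion. In form: [ax, ay, az, x, y, z, gripper, ax, ay, az, x, y, z, gripper, ...]. A call has exactly 8 rows; each row shifts and turns the commanded pose from where the row before left it, along the tool's axes as they then stand; what a row does not reach is not made up. A row lasts 1/12 s, in which the tool goes at most 41.7 mm and 7.16 degrees, less where a joint would pass 70% of its speed; a pose out of reach is approached as far as the arm can. A call with a gripper value outside its range is refused whole. The fingers move at their own pace and stop on an object; FORCE is the grip in N (left out, the last holds). Time passes only in rows, so rows that do not move let the fingers close, or fill a call up. It gives the time, the measured TCP pose, the force, the opening and the grip force at its end, in the units of the state.
- sense(): the state, without advancing time (a new reading comes with each control period).
- camera(name): name is "scene" or "top" or "wrist"; returns a dict with "image" (420x560x3 uint8, red, green, blue), "mtx" (3x3 intrinsics, pixels), "k1" (the pictures are not rectified: a ray, as slopes to the right and down, at radius r is drawn at 1 + k1 r^2 times it, then the intrinsics apply), "position" and "orientation" of the camera in the world. Camera axes: x right, y up, looking along -z (the intrinsics and any distortion apply to the point x, -y, -z); pixel columns grow to the right and rows downward; lengths in m; the calibration is good to about 2 mm. A picture is of the moment at which its call begins. There is no depth.
- sign_off(): hands the job in; it is judged then, once.
The state is a dict: "t": time; "joint_positions": joint angles; "dq": joint speeds; "joint_torque": joint torques, N m; "position": TCP position; "orientation": TCP orientation; "ft_force": force on the tool from outside, world axes, zero at the start; "ft_torque": the same for the moment, N m; "grip_width": opening from 0.0 (shut) to 1.0 (fully open); "gripper_force": force on a finger pad.
Only numpy, scipy, OpenCV 4.12 (cv2) and the standard library are available. Lean on these libraries where they do the work, as an engineer would, in place of code of your own. Each camera call takes 0.05 s, during which the arm holds its last target. There are 200 camera calls.

## Working session

There is one attempt and no reset: what is moved stays moved. The work goes in short steps, Python scripts to look and compute and a shell command to move; the robot and the scene stay as the last step left them, time stands still between calls to the robot, and variables do not carry over. Pictures are saved under pics/ and viewed, at most 10 in all, crops included, and the job is handed in when it is done.

```bash
mkdir -p pics; ls
python3 - <<'E'
from workcell import *
import cv2
for n in ("scene","top"):
    c=camera(n); cv2.imwrite(f"pics/{n}0.png",cv2.resize(c["image"][:,:,::-1],(800,600),interpolation=cv2.INTER_CUBIC))
    print(n,c["mtx"].tolist() if hasattr(c["mtx"],'tolist') else c["mtx"],c["k1"],c["position"],c["orientation"])
s=sense(); print(s)
E
```

```text
pics
scene [[438.18423763386215, 0.0, 277.03821491443233], [0.0, 438.18423763386215, 213.2290674452365], [0.0, 0.0, 1.0]] -0.015933695435219518 [1.59475557 0.07580944 0.90701072] [[-0.07846933 -0.61207643  0.78689581]
 [ 0.99688521 -0.04191997  0.0668026 ]
 [-0.00790165  0.78968675  0.61345937]]
top [[467.06038836643756, 0.0, 271.9267636099483], [0.0, 467.06038836643756, 206.67877897640653], [0.0, 0.0, 1.0]] -0.022837841848793658 [ 0.35576312 -0.01108202  1.47079939] [[-0.01854149  0.98508895 -0.17104377]
 [-0.9994646  -0.0228741  -0.02339432]
 [-0.02695796  0.17051843  0.98498565]]
{'t': 0.1, 'joint_positions': array([-1.22757015e+00,  3.51170450e-01,  1.65234373e+00,  3.04836543e-05,
        1.13911029e+00, -8.45815334e-02]), 'dq': array([-0.00075735, -0.00194237, -0.00197988,  0.00058753, -0.00193001,
        0.00029684]), 'joint_torque': array([ 1.93156375e-03, -5.06827497e+01, -2.91875857e+01, -7.86145250e-06,
        2.61619476e-03, -7.04830839e-06]), 'position': array([ 0.22812552, -0.50014653,  0.238825  ]), 'orientation': array([[ 9.09882782e-01,  4.14865303e-01, -3.21160039e-04],
       [ 4.14865412e-01, -9.09882261e-01,  9.80947452e-04],
       [ 1.14743239e-04, -1.02578539e-03, -9.99999467e-01]]), 'ft_force': array([ 0.60415827, -0.29918082,  0.16755765]), 'ft_torque': array([0.00641787, 0.00223274, 0.05844302]), 'gripper_force': 0.0, 'grip_width': 0.9996921939062985}
```

View pics/top0.png

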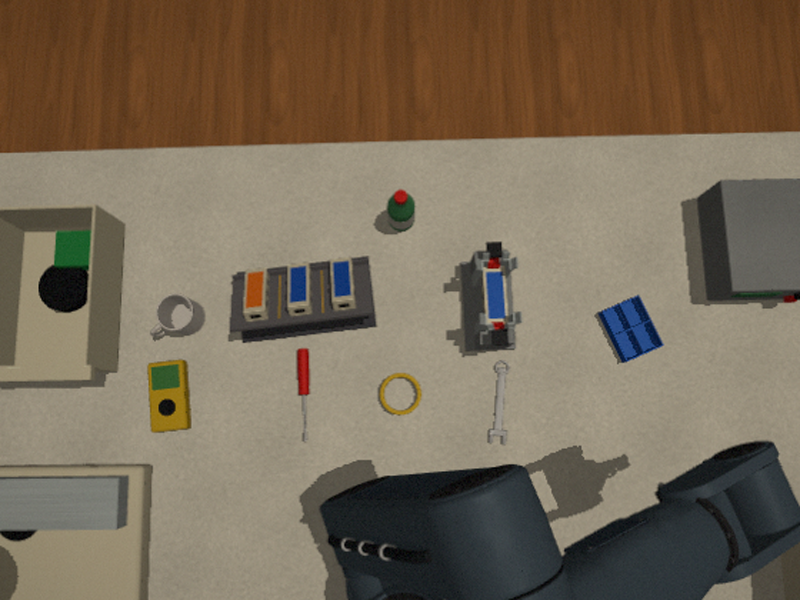

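View pics/scene0.png

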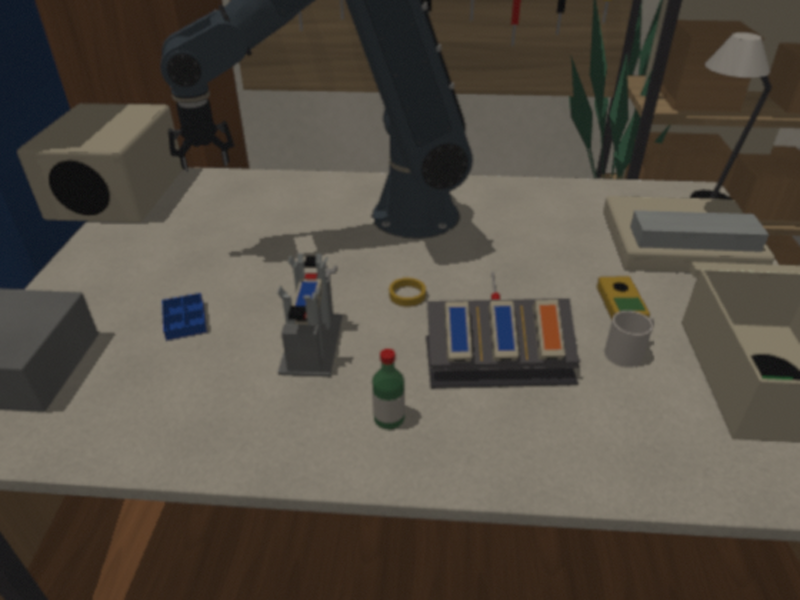

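The top view shows the magazine (loaded blue top at about 496,296 in the enlarged picture) and the stand. Its orange module is at (255,292), with the blue modules at (298,288) and (343,283). The scene view agrees with this layout. Next I'll locate the coloured tops with both cameras.

```bash
cat > h.py <<'E'
import numpy as np, cv2
from workcell import *
def ray(c,px):
    m=c["mtx"]; u=np.array([(px[0]-m[0][2])/m[0][0],(px[1]-m[1][2])/m[1][1]]); r=u.copy()
    for _ in range(10): r=u/(1+c["k1"]*(r@r))
    return np.array(c["orientation"])@np.array([r[0],-r[1],-1.])
def onz(c,px,z):
    d=ray(c,px); p=np.array(c["position"]); return p+d*(z-p[2])/d[2]
def tri(c1,p1,c2,p2):
    A=[];b=[]
    M=np.zeros((3,3));v=np.zeros(3)
    for c,p in((c1,p1),(c2,p2)):
        d=ray(c,p);d/=np.linalg.norm(d);P=np.eye(3)-np.outer(d,d);M+=P;v+=P@np.array(c["position"])
    return np.linalg.solve(M,v)
def blobs(c,kind,amin=60):
    h=cv2.cvtColor(c["image"],cv2.COLOR_RGB2HSV)
    lo,hi=((105,130,60),(125,255,255)) if kind=="blue" else ((5,170,120),(14,255,255))
    m=cv2.inRange(h,lo,hi); n,l,s,ce=cv2.connectedComponentsWithStats(m)
    return [(ce[i],s[i,4],cv2.minAreaRect(np.argwhere(l==i)[:,::-1].astype(np.float32))) for i in range(1,n) if s[i,4]>=amin]
E
python3 - <<'E'
from h import *
np.set_printoptions(precision=4,suppress=True)
T=camera("top");S=camera("scene")
for n,c in(("top",T),("scene",S)):
    for k in("blue","orange"):
        for ce,a,r in blobs(c,k):
            z=0.135 if (n=="top" and 320<ce[0]<380) or (n=="scene" and 200<ce[0]<230) else .1027
            b=cv2.boxPoints(r)
            e=[(b[0]+b[1])/2,(b[2]+b[3])/2] if np.linalg.norm(b[0]-b[1])<np.linalg.norm(b[1]-b[2]) else [(b[1]+b[2])/2,(b[3]+b[0])/2]
            print(n,k,ce.round(1),a,onz(c,ce,z)[:2],"ends",np.array(e).round(1).tolist(), [onz(c,q,z)[:2].round(3) for q in e])
E
```

```text
top blue [238.9 194.8] 233 [0.6316 0.1197] ends [[239.0, 183.0], [239.0, 206.0]] [array([0.668, 0.119]), array([0.598, 0.12 ])]
top blue [208.5 198.6] 232 [0.6223 0.2109] ends [[208.5, 187.0], [208.5, 210.0]] [array([0.658, 0.211]), array([0.588, 0.211])]
top blue [346.5 206.3] 331 [ 0.5838 -0.1952] ends [[345.5, 190.6999969482422], [347.6000061035156, 222.3000030517578]] [array([ 0.63 , -0.194]), array([ 0.537, -0.196])]
top blue [440.8 230.1] 1127 [ 0.5124 -0.472 ] ends [[432.20001220703125, 212.39999389648438], [450.0, 248.0]] [array([ 0.565, -0.451]), array([ 0.459, -0.494])]
top orange [177.8 202.3] 247 [0.6132 0.3035] ends [[178.60000610351562, 189.6999969482422], [177.0, 214.3000030517578]] [array([0.652, 0.302]), array([0.577, 0.305])]
scene blue [213.6 204.2] 104 [ 0.5738 -0.199 ] ends [[216.6999969482422, 196.89999389648438], [211.0, 214.0]] [array([ 0.537, -0.197]), array([ 0.621, -0.197])]
scene blue [128.3 221.4] 712 [ 0.6318 -0.4449] ends [[142.10000610351562, 218.89999389648438], [113.80000305175781, 223.60000610351562]] [array([ 0.618, -0.408]), array([ 0.645, -0.484])]
scene blue [352.7 229.4] 281 [0.6235 0.2093] ends [[351.3999938964844, 214.6999969482422], [354.1000061035156, 244.10000610351562]] [array([0.555, 0.209]), array([0.686, 0.21 ])]
scene blue [320.6 230.2] 274 [0.6331 0.1182] ends [[319.5, 215.6999969482422], [321.6000061035156, 244.3000030517578]] [array([0.567, 0.115]), array([0.693, 0.121])]
scene orange [384.8 228.9] 281 [0.6146 0.3008] ends [[382.79998779296875, 214.1999969482422], [386.70001220703125, 243.39999389648438]] [array([0.546, 0.303]), array([0.677, 0.299])]
```

```bash
cat >> h.py <<'E'
from scipy.spatial.transform import Rotation as Ro
def Rd(yaw,tilt=0):
    c,s=np.cos(yaw),np.sin(yaw)
    return np.array([[c,s,0],[s,-c,0],[0,0,-1.]])@Ro.from_rotvec([0,-tilt,0]).as_matrix()
def plan(p,R):
    s=sense();O=s["orientation"]
    print("pos",s["position"].round(4),"t",round(s["t"],2),"shift(now axes)",(O.T@(np.array(p)-s["position"])).round(4),"shift(goal axes)",(R.T@(np.array(p)-s["position"])).round(4),"turn",Ro.from_matrix(O.T@R).as_rotvec().round(4))
E
python3 -m inch '[0,0,0,0.0343,-0.0101,-0.0139,1,0,0,0,0.0343,-0.0101,-0.0139,1,0,0,0,0.0343,-0.0101,-0.0139,1,0,0,0,0.0343,-0.0101,-0.0139,1,0,0,0,0.0343,-0.0101,-0.0139,1,0,0,0,0.0343,-0.0101,-0.0139,1,0,0,0,0.0343,-0.0101,-0.0139,1,0,0,0,0.0343,-0.0101,-0.0139,1]'
python3 -m inch '[0,0,0,0.0343,-0.0101,-0.0139,1,0,0,0,0.0343,-0.0101,-0.0139,1,0,0,0,0.0343,-0.0101,-0.0139,1,0,0,0,0.0343,-0.0101,-0.0139,1,0,0,0,0.0343,-0.0101,-0.0139,1,0,0,0.12,0,0,0,1,0,0,0.12,0,0,0,1,0,0,0.12,0,0,0,1]'
python3 - <<'E'
from h import *
np.set_printoptions(precision=4,suppress=True)
c=camera("wrist"); cv2.imwrite("pics/w1.png",c["image"][:,:,::-1]); print(c["position"],c["orientation"],c["mtx"][0],c["k1"])
s=sense();print(s["position"],s["orientation"],s["t"],s["ft_force"])
E
```

```text
t: 0.87
position: [0.4454, -0.3116, 0.3512]
orientation: [[0.91, 0.415, -0.0], [0.415, -0.91, 0.0], [-0.0, -0.0, -1.0]]
ft_force: [-0.5, -0.3, -0.8]
grip_width: 1.001
gripper_force: 0.0
t: 1.53
position: [0.5799, -0.1953, 0.4197]
orientation: [[0.998, 0.063, -0.001], [0.063, -0.998, 0.0], [-0.0, -0.0, -1.0]]
ft_force: [0.4, -0.5, 0.1]
grip_width: 1.002
gripper_force: 0.0
[ 0.6614 -0.1902  0.5545] [[ 0.0634  0.9461  0.3176]
 [-0.998   0.0597  0.0214]
 [ 0.0012 -0.3183  0.948 ]] [295.1906   0.     276.3163] 0.00883628315355884
[ 0.5796 -0.1956  0.4196] [[ 0.9986  0.0538 -0.0006]
 [ 0.0538 -0.9986  0.0002]
 [-0.0006 -0.0002 -1.    ]] 1.5833 [-0.8148 -0.2608  0.236 ]
```

View pics/w1.png

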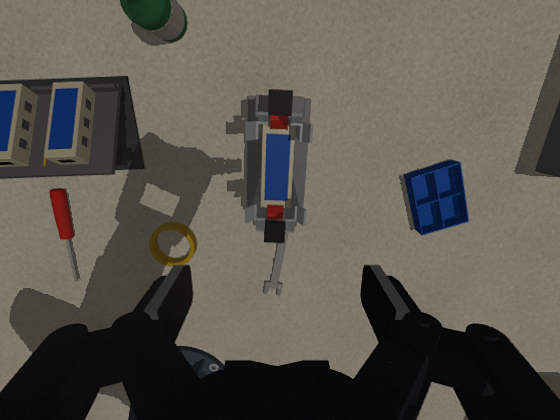

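The wrist view from above shows the magazine well: the loaded blue top runs from (280,128) to (276,207), with red catches at (278,122) and (275,212). The bottle is at the top left and the stand at the left.

Run:
```python
from h import *
np.set_printoptions(precision=4,suppress=True)
c=camera("wrist")
for ce,a,r in blobs(c,"blue",300):
    z=.135 if 240<ce[0]<310 else .1027
    b=np.array([onz(c,q,z)[:2] for q in cv2.boxPoints(r)])
    print(ce.round(1),a,onz(c,ce,z)[:2],b.round(4).tolist())
h=cv2.cvtColor(c["image"],cv2.COLOR_RGB2HSV)
m=cv2.inRange(h,(0,170,60),(4,255,255))|cv2.inRange(h,(174,170,60),(180,255,255)); n,l,s,ce=cv2.connectedComponentsWithStats(m)
for i in range(1,n):
    if s[i,4]>30: print("red",ce[i],s[i],onz(c,ce[i],.142)[:2], "tip edges", onz(c,(ce[i][0],s[i,1]),.14)[:2],onz(c,(ce[i][0],s[i,1]+s[i,3]),.14)[:2])
plan([.628,.165,.30],Rd(.1))
plan([.628+.12,.165+.012,.30],Rd(.1,np.pi/6))
```

```text
[ 62.6 120.4] 1343 [0.6275 0.1189] [[0.5831, 0.1483], [0.6713, 0.123], [0.6703, 0.0917], [0.5817, 0.115]]
[  5.5 119.2] 681 [0.6245 0.2007] [[0.66, 0.1998], [0.6613, 0.1789], [0.5758, 0.1983], [0.5745, 0.2205]]
[276.4 166.6] 1497 [ 0.5829 -0.196 ] [[0.5335, -0.1803], [0.6279, -0.1793], [0.6286, -0.2115], [0.5343, -0.2149]]
[436.1 195.4] 1713 [ 0.5443 -0.4523] [[0.5812, -0.4016], [0.6015, -0.4757], [0.5016, -0.5226], [0.4784, -0.4438]]
red [278.0317 121.4118] [270 115  18  14 221] [ 0.6452 -0.1949] tip edges [ 0.6533 -0.1944] [ 0.6353 -0.1954]
red [ 62.5007 214.7696] [ 51 191  24  50 751] [0.4952 0.1157] tip edges [0.5314 0.1108] [0.4513 0.1246]
red [274.9461 211.6912] [268 205  16  14 204] [ 0.5169 -0.1975] tip edges [ 0.5266 -0.197 ] [ 0.5046 -0.1981]
pos [ 0.5795 -0.1958  0.4197] t 1.63 shift(now axes) [ 0.0722 -0.3568  0.1197] shift(goal axes) [ 0.0843 -0.3541  0.1197] turn [-0.0002  0.0005 -0.034 ]
pos [ 0.5795 -0.1958  0.4197] t 1.63 shift(now axes) [ 0.1928 -0.3608  0.1197] shift(goal axes) [ 0.2373 -0.3541  0.0012] turn [-0.0092 -0.5231 -0.0332]
```

```bash
python3 -m inch '[0,-0.105,-0.009,0,0,0,0.6,0,-0.105,-0.009,0,0,0,0.6,0,-0.105,-0.009,0,0,0,0.6,0,-0.105,-0.009,0,0,0,0.6,0,-0.105,-0.009,0,0,0,0.6,0,0,0,0.0209,-0.028,0.0095,0.6,0,0,0,0.0209,-0.028,0.0095,0.6,0,0,0,0.0209,-0.028,0.0095,0.6]'
python3 -m inch '[0,0,0,0.0209,-0.028,0.0095,0.6,0,0,0,0.0209,-0.028,0.0095,0.6,0,0,0,0.0209,-0.028,0.0095,0.6,0,0,0,0.0209,-0.028,0.0095,0.6,0,0,0,0.0209,-0.028,0.0095,0.6,0,0,0,0.0209,-0.028,0.0095,0.6,0,0,0,0.0209,-0.028,0.0095,0.6,0,0,0,0.0209,-0.028,0.0095,0.6]'
cat > st.py <<'E'
from h import *
np.set_printoptions(precision=4,suppress=True)
import sys
c=camera("wrist"); cv2.imwrite(sys.argv[1],c["image"][:,:,::-1])
# top faces lie in the sloping plane through P0
n=np.array([.4975,.0499,.866]);P0=np.array([.630,.119,.1027])
def onp(px):
    d=ray(c,px);p=np.array(c["position"]);return p+d*((P0-p)@n)/(d@n)
for ce,a,r in blobs(c,"blue",300):
    b=cv2.boxPoints(r); w=np.array([onp(q) for q in b])
    e=w[1]-w[0] if np.linalg.norm(w[1]-w[0])>np.linalg.norm(w[2]-w[1]) else w[2]-w[1]
    print(ce.round(1),a,"ctr",onp(ce),w.mean(0),"len",np.linalg.norm(e),"yaw",np.arctan(e[1]/e[0])); print(b.round(1).tolist())
    plan(onp(ce)-.02*n,Rd(.1,np.pi/6))
E
python3 st.py pics/w2.png
```

```text
t: 2.3
position: [0.6102, -0.1066, 0.3635]
orientation: [[0.859, 0.114, -0.5], [0.105, -0.993, -0.045], [-0.502, -0.014, -0.865]]
ft_force: [0.4, 0.1, 0.7]
grip_width: 0.796
gripper_force: 0.0
t: 2.97
position: [0.6911, 0.13, 0.2169]
orientation: [[0.859, 0.114, -0.499], [0.106, -0.993, -0.045], [-0.501, -0.014, -0.865]]
ft_force: [1.4, 0.8, -0.1]
grip_width: 0.799
gripper_force: 0.0
[183.1 192.6] 3479 ctr [0.6228 0.2107 0.1016] [0.6196 0.211  0.1034] len 0.09613143475624074 yaw 0.10476371338053943
[[160.60000610351562, 145.0], [197.60000610351562, 142.5], [204.39999389648438, 242.0], [167.39999389648438, 244.5]]
pos [0.6904 0.1354 0.2118] t 3.02 shift(now axes) [ 0.0063 -0.0809  0.1457] shift(goal axes) [ 0.0033 -0.0816  0.1454] turn [-0.0041  0.007   0.0239]
[281.9 194.6] 3480 ctr [0.6318 0.1192 0.1016] [0.6291 0.1186 0.1032] len 0.0949977375254543 yaw 0.08646713281729905
[[263.20001220703125, 243.6999969482422], [265.0, 146.0], [301.3999938964844, 146.6999969482422], [299.6000061035156, 244.39999389648438]]
pos [0.6904 0.1354 0.2118] t 3.02 shift(now axes) [0.004  0.011  0.1453] shift(goal axes) [0.0032 0.0103 0.1454] turn [-0.0041  0.007   0.0239]
[547.2 289.4] 389 ctr [ 0.5766 -0.1634  0.1496] [ 0.5735 -0.163   0.1514] len 0.036548595099058744 yaw -0.7885489427499122
[[524.9000244140625, 295.8999938964844], [558.5999755859375, 275.3999938964844], [566.5, 288.3999938964844], [532.7999877929688, 308.8999938964844]]
pos [0.6904 0.1354 0.2118] t 3.02 shift(now axes) [-0.0986  0.2843  0.1449] shift(goal axes) [-0.0928  0.2859  0.1454] turn [-0.0041  0.007   0.0239]
```

View pics/w2.png

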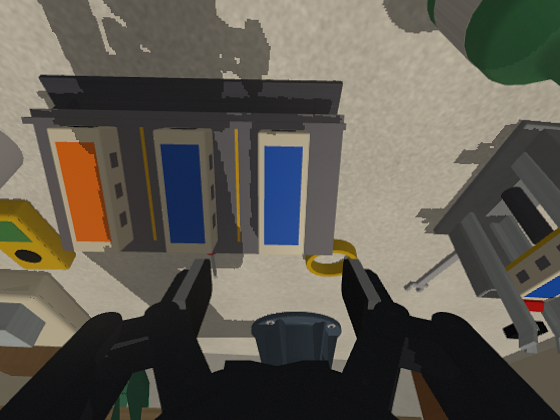

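```bash
python3 -m inch '[0,0.007,0.024,0,0,0,0.6,0,0,0,0.001,0.005,0.025,0.6,0,0,0,0.001,0.005,0.025,0.6,0,0,0,0,0,0.025,0.6,0,0,0,0,0,0.02,0.6,0,0,0,0,0,0.015,0.6,0,0,0,0,0,0.01,0.6,0,0,0,0,0,0,0.6]'
python3 - <<'E'
from h import *
n=np.array([.4975,.0499,.866])
plan(np.array([.6305,.119,.102])-.02*n,Rd(.1,np.pi/6)); print(sense()["ft_force"],sense()["dq"].round(3))
E
```

```text
t: 3.68
position: [0.6332, 0.1127, 0.1118]
orientation: [[0.864, 0.09, -0.495], [0.079, -0.996, -0.045], [-0.497, -0.0, -0.868]]
ft_force: [-0.2, -0.8, -0.7]
grip_width: 0.803
gripper_force: 0.0
pos [0.6332 0.1127 0.1118] t 3.68 shift(now axes) [ 0.0029 -0.0065  0.0296] shift(goal axes) [ 0.0031 -0.0066  0.0295] turn [-0.0049 -0.0036 -0.008 ]
[-0.16464684 -0.84696049 -0.66396655] [ 0.005 -0.008 -0.066  0.001  0.045  0.01 ]
```

```bash
python3 -m inch '[0,0,-0.008,0.002,-0.006,0,0.6,0,0,0,0,0,0.015,0.6,0,0,0,0,0,0.014,0.6,0,0,0,0,0,0,0.6,0,0,0,0,0,0,0.6,0,0,0,0,0,0,-1,0,0,0,0,0,0,-1,0,0,0,0,0,0,-1]' 40
python3 -m inch '[0,0,0,0,0,0,-1,0,0,0,0,0,0,-1,0,0,0,0,0,0,-1,0,0,0,0,0,0,-1,0,0,0,0,0,0,-1,0,0,0,0,0,0,-1,0,0,0,0,0,0,-1,0,0,0,0,0,0,-1]' 40
python3 - <<'E'
from h import *
n=np.array([.4975,.0499,.866])
plan(np.array([.6305,.119,.102])-.02*n,Rd(.1,np.pi/6)); print(sense()["ft_force"],sense()["ft_torque"],sense()["grip_width"],sense()["gripper_force"])
E
```

```text
t: 4.35
position: [0.6223, 0.1186, 0.0878]
orientation: [[0.866, 0.097, -0.491], [0.086, -0.995, -0.044], [-0.493, -0.004, -0.87]]
ft_force: [2.7, 1.7, 5.2]
grip_width: 0.531
gripper_force: 42.3
t: 5.02
position: [0.6223, 0.1185, 0.0878]
orientation: [[0.866, 0.097, -0.49], [0.086, -0.995, -0.044], [-0.492, -0.004, -0.87]]
ft_force: [4.1, 1.9, 5.7]
grip_width: 0.531
gripper_force: 42.4
pos [0.6223 0.1185 0.0878] t 5.02 shift(now axes) [-0.      0.0004  0.0036] shift(goal axes) [-0.      0.0004  0.0036] turn [-0.0049 -0.0087 -0.0008]
[4.05213063 1.9090719  5.73762018] [ 0.07723444 -0.25893004 -0.04199108] 0.5310172435340473 42.40439593791962
```

```bash
python3 -m inch '[0,0,0,0,0,-0.01,-1,0,0,0,0,0,-0.02,-1,0,0,0,0,0,-0.025,-1,0,0,0,0,0,-0.03,-1,0,0,0,0,0,-0.03,-1,0,0,0,-0.01,0.018,-0.003,-1,0,0,0,-0.0158,0.0291,-0.0033,-1,0,0,0,-0.0168,0.0309,-0.0033,-1]' 60
python3 -m inch '[0,0,0,-0.0168,0.0309,-0.0033,-1,0,0,0,-0.0168,0.0309,-0.0033,-1,0,0,0,-0.0168,0.0309,-0.0033,-1,0,0,0,-0.0168,0.0309,-0.0033,-1,0,0,0,-0.0168,0.0309,-0.0033,-1,0,0,0,-0.0168,0.0309,-0.0033,-1,0,0,0,-0.0168,0.0309,-0.0033,-1,0,0,0,-0.008,0.015,-0.002,-1]'
python3 -m inch '[0,0.103,0.014,0,0,0,-1,0,0.103,0.014,0,0,0,-1,0,0.103,0.014,0,0,0,-1,0,0.103,0.014,0,0,0,-1,0,0.103,0.014,0,0,0,-1,0,0,0,0,0,0,-1,0,0,0,0,0,0,-1,0,0,0,0,0,0,-1]'
cat > mag.py <<'E'
from h import *
np.set_printoptions(precision=4,suppress=True)
import sys
c=camera("wrist"); cv2.imwrite(sys.argv[1],c["image"][:,:,::-1])
s=sense();O=s["orientation"];print(s["position"],O.tolist(),s["t"],s["ft_force"],s["grip_width"])
for ce,a,r in blobs(c,"blue",300): print(ce.round(1),a,cv2.boxPoints(r).round(0).tolist())
plan([.5815,-.196,.3],Rd(.02))
E
python3 mag.py pics/w3.png
```

```text
t: 5.68
position: [0.6531, 0.0425, 0.2158]
orientation: [[0.864, 0.098, -0.493], [0.087, -0.995, -0.046], [-0.496, -0.004, -0.869]]
ft_force: [0.1, -0.0, -2.1]
grip_width: 0.524
gripper_force: 63.4
t: 6.35
position: [0.5785, -0.2007, 0.3007]
orientation: [[0.865, 0.094, -0.492], [0.083, -0.996, -0.045], [-0.494, -0.002, -0.869]]
ft_force: [0.1, -0.5, -2.1]
grip_width: 0.529
gripper_force: 63.3
t: 7.02
position: [0.5797, -0.1971, 0.2989]
orientation: [[1.0, 0.031, -0.005], [0.031, -0.999, -0.014], [-0.005, 0.014, -1.0]]
ft_force: [-0.6, -1.0, -2.2]
grip_width: 0.526
gripper_force: 63.3
[ 0.5799 -0.197   0.2985] [[0.9995136894718417, 0.03082137889194164, -0.004735732423375778], [0.03075211535141893, -0.9994281239942329, -0.014061734273602189], [-0.005166426211557594, 0.013909262114423698, -0.9998899141743718]] 7.0667 [ 0.2886 -0.0063 -1.0428] 0.524870302656901
[272.9 150. ] 492 [[257.0, 143.0], [289.0, 143.0], [289.0, 157.0], [257.0, 157.0]]
[475.5 210.2] 4046 [[431.0, 184.0], [504.0, 160.0], [530.0, 236.0], [456.0, 260.0]]
[276.2 277.6] 11970 [[234.0, 364.0], [236.0, 198.0], [316.0, 199.0], [314.0, 366.0]]
pos [ 0.5799 -0.197   0.2985] t 7.07 shift(now axes) [ 0.0016 -0.001  -0.0015] shift(goal axes) [ 0.0016 -0.001  -0.0015] turn [0.0139 0.0051 0.0108]
```

View pics/w3.png

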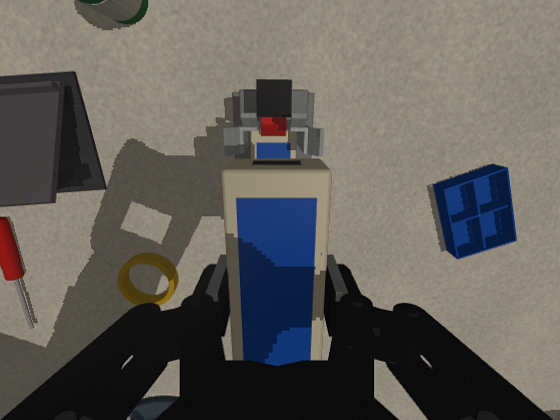

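The wrist view shows the module gripped squarely, blue side up. Its far top edge runs from (222,169) to (330,169) and the blue label's far edge is at row 198. The far catch of the magazine is visible beyond it at (274,126).

Run:
```python
from h import *
np.set_printoptions(precision=4,suppress=True)
c=camera("wrist");s=sense();p=s["position"];O=s["orientation"];print(p,s["t"])
def ontool(px,d): # point on the plane d behind the TCP, in tool axes
    r=ray(c,px);P=np.array(c["position"]);n=O[:,2];k=((p-d*n-P)@n)/(r@n);return O.T@(P+k*r-p)
for d in (.014,.0164,.019):
    L,Rr=ontool((222,169.5),d),ontool((330,169.5),d); a,b=ontool((236,198),d),ontool((316,198.5),d); e,f=ontool((234.5,355),d),ontool((314,355),d)
    print(d,"edge",L,Rr,"w",np.linalg.norm(L-Rr),"mid",(L+Rr)/2,"blue far",a,b,"blue w",np.linalg.norm(a-b),"near",(e+f)/2)
# magazine far catch, yaw
h=cv2.cvtColor(c["image"],cv2.COLOR_RGB2HSV)
m=cv2.inRange(h,(0,170,60),(4,255,255))|cv2.inRange(h,(174,170,60),(180,255,255)); n,l,st,ce=cv2.connectedComponentsWithStats(m)
for i in range(1,n):
    if st[i,4]>60: print("red",ce[i],st[i],onz(c,ce[i],.142)[:2])
print("blue loaded under catch mid",onz(c,(272.9,152),.135)[:2])
```

```text
[ 0.58   -0.1971  0.2983] 7.1167
0.014 edge [ 0.0577 -0.0223 -0.014 ] [ 0.0577  0.0225 -0.014 ] w 0.04477444087762286 mid [ 0.0577  0.0001 -0.014 ] blue far [ 0.0454 -0.0171 -0.014 ] [ 0.0452  0.0172 -0.014 ] blue w 0.03424735075875486 near [-0.0395 -0.0008 -0.014 ]
0.0164 edge [ 0.0582 -0.0219 -0.0164] [ 0.0582  0.022  -0.0164] w 0.04388739896596643 mid [ 0.0582  0.0001 -0.0164] blue far [ 0.0461 -0.0167 -0.0164] [ 0.0459  0.0169 -0.0164] blue w 0.03356886466510951 near [-0.0371 -0.0008 -0.0164]
0.019 edge [ 0.0587 -0.0214 -0.019 ] [ 0.0587  0.0215 -0.019 ] w 0.04292643689500531 mid [ 0.0587  0.0001 -0.019 ] blue far [ 0.0469 -0.0164 -0.019 ] [ 0.0467  0.0165 -0.019 ] blue w 0.03283383806366035 near [-0.0345 -0.0008 -0.019 ]
red [273.1622 126.2133] [261 117  25  19 450] [ 0.6451 -0.1947]
red [  8.7805 252.6331] [  0 217  24  64 984] [0.505  0.0853]
blue loaded under catch mid [ 0.6198 -0.1951]
```

```bash
python3 -m inch '[0.0139,0.0051,0.0108,0.004,-0.001,0,-1,0,0,0,0,0,0.015,-1,0,0,0,0,0,0.02,-1,0,0,0,0,0,0.02,-1,0,0,0,0,0,0.012,-1,0,0,0,0,0,0.007,-1,0,0,0,0,0,0,-1,0,0,0,0,0,0,-1]'
python3 - <<'E'
from h import *
plan([.584,-.196,.175],Rd(.02)); print(sense()["ft_force"])
E
```

```text
t: 7.78
position: [0.5841, -0.1962, 0.2252]
orientation: [[1.0, 0.019, 0.003], [0.019, -1.0, -0.0], [0.003, 0.0, -1.0]]
ft_force: [0.4, -0.3, -1.8]
grip_width: 0.525
gripper_force: 63.3
pos [ 0.5841 -0.1962  0.2252] t 7.78 shift(now axes) [-0.0002 -0.0002  0.0502] shift(goal axes) [-0.0001 -0.0002  0.0502] turn [ 0.0003 -0.003  -0.0008]
[ 0.38108083 -0.34190682 -1.75021525]
```

Aligned; lower into the well.

```bash
python3 -m inch '[0,0,0,0,0,0.01,-1,0,0,0,0,0,0.01,-1,0,0,0,0,0,0.01,-1,0,0,0,0,0,0.01,-1,0,0,0,0,0,0.01,-1,0,0,0,0,0,0.004,-1,0,0,0,0,0,0,-1,0,0,0,0,0,0,-1]'
python3 -c "
from h import *
plan([.584,-.196,.163],Rd(.02)); print(sense()['ft_force'],sense()['ft_torque'])"
```

```text
t: 8.45
position: [0.5839, -0.1962, 0.1706]
orientation: [[1.0, 0.019, 0.003], [0.019, -1.0, -0.0], [0.003, 0.0, -1.0]]
ft_force: [-0.9, 0.3, -1.1]
grip_width: 0.521
gripper_force: 63.3
pos [ 0.5839 -0.1962  0.1706] t 8.45 shift(now axes) [ 0.0001 -0.0002  0.0076] shift(goal axes) [ 0.0001 -0.0002  0.0076] turn [ 0.0003 -0.0026 -0.0008]
[-0.94082585  0.25713113 -1.11420231] [-0.00391538 -0.06807991  0.08489087]
```

```bash
python3 -m inch '[0,0,0,0,0,0.002,-1,0,0,0,0,0,0.002,-1,0,0,0,0,0,0.001,-1,0,0,0,0,0,0.001,-1,0,0,0,0,0,0,-1,0,0,0,0,0,0,-1,0,0,0,0,0,0,-1,0,0,0,0,0,0,-1]'
python3 -c "
from h import *
s=sense();print(s['position'],s['ft_force'],s['ft_torque'])"
```

```text
t: 9.12
position: [0.5839, -0.1962, 0.1648]
orientation: [[1.0, 0.019, 0.003], [0.019, -1.0, -0.0], [0.003, 0.0, -1.0]]
ft_force: [-0.3, -0.9, -0.9]
grip_width: 0.527
gripper_force: 63.3
[ 0.58389172 -0.19615994  0.16480694] [-0.33280863 -0.8555726  -0.93029652] [ 0.01472176 -0.01536703  0.01759391]
```

```bash
python3 -m inch '[0,0,0,0,0,0.002,-1,0,0,0,0,0,0.001,-1,0,0,0,0,0,0.001,-1,0,0,0,0,0,0.001,-1,0,0,0,0,0,0,-1,0,0,0,0,0,0,-1,0,0,0,0,0,0,-1,0,0,0,0,0,0,-1]'
python3 -c "
from h import *
s=sense();print(s['position'],s['ft_force'],s['ft_torque'])"
```

```text
t: 9.78
position: [0.5838, -0.1961, 0.1597]
orientation: [[1.0, 0.019, 0.003], [0.019, -1.0, -0.0], [0.003, 0.0, -1.0]]
ft_force: [-0.2, 0.3, -0.7]
grip_width: 0.524
gripper_force: 63.5
[ 0.58379005 -0.19614445  0.15971192] [-0.20424542  0.31000066 -0.69186551] [0.01167432 0.16577927 0.03893313]
```

```bash
python3 -m inch '[0,0,0,0,0,0.001,-1,0,0,0,0,0,0.001,-1,0,0,0,0,0,0.001,-1,0,0,0,0,0,0,-1,0,0,0,0,0,0,-1,0,0,0,0,0,0,-1,0,0,0,0,0,0,-1,0,0,0,0,0,0,-1]'
python3 -c "
from h import *
s=sense();print(s['position'],s['ft_force'],s['ft_torque'])"
```

```text
t: 10.45
position: [0.5841, -0.1963, 0.157]
orientation: [[1.0, 0.019, 0.004], [0.019, -1.0, -0.001], [0.004, 0.001, -1.0]]
ft_force: [0.1, -0.6, 4.6]
grip_width: 0.525
gripper_force: 64.1
[ 0.5841141  -0.19625241  0.15695264] [ 0.07211819 -0.61006899  4.64800414] [-0.12314463 -0.08136386  0.0036637 ]
```

```bash
python3 -m inch '[0,0,0,0,0,0,0.6,0,0,0,0,0,0,0.6,0,0,0,0,0,0,0.6,0,0,0,0,0,0,0.6,0,0,0,0,0,-0.01,0.6,0,0,0,0,0,-0.02,0.6,0,0,0,0,0,-0.02,0.6,0,0,0,0,0,-0.02,0.6]'
python3 -m inch '[0,0,0,-0.003,0,0,-1,0,0,0,0,0,0,-1,0,0,0,0,0,0,-1,0,0,0,0,0,0,-1,0,0,0,0,0,0,-1,0,0,0,0,0,0,-1,0,0,0,0,0,0,-1,0,0,0,0,0,0,-1]' 40
python3 mag.py pics/w4.png
```

```text
t: 11.12
position: [0.5836, -0.1961, 0.2282]
orientation: [[1.0, 0.019, 0.003], [0.019, -1.0, -0.0], [0.003, 0.0, -1.0]]
ft_force: [1.1, -0.1, 0.2]
grip_width: 0.797
gripper_force: 0.0
t: 11.78
position: [0.5806, -0.1962, 0.2264]
orientation: [[1.0, 0.019, 0.002], [0.019, -1.0, -0.0], [0.002, 0.0, -1.0]]
ft_force: [-1.0, 0.3, -0.7]
grip_width: -0.001
gripper_force: 0.0
[ 0.5806 -0.1961  0.2265] [[0.9998122965180976, 0.01921190352682697, 0.0025048940264403644], [0.019212328605793593, -0.9998154155582202, -0.000145745279443926], [0.002501631617726594, 0.00019384276970616976, -0.9999968521271603]] 11.8333 [-0.6409 -1.1186  0.0918] -0.0030498562822201688
[276.5 208.5] 4667 [[251.0, 163.0], [302.0, 163.0], [302.0, 261.0], [251.0, 261.0]]
[518.1 230.9] 3322 [[479.0, 195.0], [559.0, 180.0], [577.0, 272.0], [497.0, 287.0]]
pos [ 0.5806 -0.1961  0.2265] t 11.83 shift(now axes) [ 0.001  -0.0001 -0.0735] shift(goal axes) [ 0.0009 -0.0001 -0.0735] turn [ 0.0002 -0.0025 -0.0008]
```

View pics/w4.png

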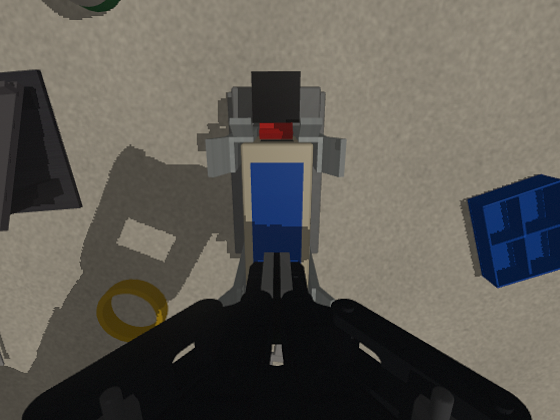

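The module sits squarely in the well on the ramps: its top edge is at (242–312,143), with the closed fingers above its centre. Now I'll push it down.

```bash
python3 -m inch '[0,0,0,0,0,0.01,-1,0,0,0,0,0,0.01,-1,0,0,0,0,0,0.01,-1,0,0,0,0,0,0.01,-1,0,0,0,0,0,0.004,-1,0,0,0,0,0,0.004,-1,0,0,0,0,0,0.004,-1,0,0,0,0,0,0.004,-1]'
python3 -m inch '[0,0,0,0,0,0.004,-1,0,0,0,0,0,0.004,-1,0,0,0,0,0,0.004,-1,0,0,0,0,0,0.004,-1,0,0,0,0,0,0.004,-1,0,0,0,0,0,0.004,-1,0,0,0,0,0,0.004,-1,0,0,0,0,0,0.002,-1]'
```

```text
t: 12.5
position: [0.5812, -0.1964, 0.171]
orientation: [[1.0, 0.019, 0.004], [0.019, -1.0, -0.001], [0.004, 0.001, -1.0]]
ft_force: [-0.6, 0.1, 4.7]
grip_width: -0.003
gripper_force: 2.5
t: 13.17
position: [0.5813, -0.1964, 0.141]
orientation: [[1.0, 0.019, 0.004], [0.019, -1.0, -0.001], [0.004, 0.001, -1.0]]
ft_force: [-0.4, 0.3, 6.6]
grip_width: 0.001
gripper_force: 3.4
```

```bash
python3 -m inch '[0,0,0,0,0,0.003,-1,0,0,0,0,0,0.003,-1,0,0,0,0,0,0,-1,0,0,0,0,0,0,-1,0,0,0,0,0,0,-1,0,0,0,0,0,0,-1,0,0,0,0,0,0,-1,0,0,0,0,0,0,-1]'
python3 -m inch '[0,0,0,0,0,-0.005,-1,0,0,0,0,0,-0.01,-1,0,0,0,0,0,-0.02,-1,0,0,0,0,0,-0.03,-1,0,0,0,0,0,-0.04,-1,0,0,0,0,0,-0.04,-1,0,0,0,0,0,0,0.6,0,0,0,0,0,0,0.6]'
python3 mag.py pics/w5.png; python3 -c "
from h import *
c=camera('scene');i=c['image'];cv2.imwrite('pics/s5.png',cv2.resize(i[150:290,160:300,::-1],(560,560),interpolation=cv2.INTER_CUBIC))
a=cv2.imread('pics/w5.png');b=cv2.resize(cv2.imread('pics/s5.png'),(380,420));cv2.imwrite('pics/ws5.png',cv2.resize(np.hstack([a[:,150:],b]),(790,420)))"
```

```text
t: 13.83
position: [0.5813, -0.1964, 0.1353]
orientation: [[1.0, 0.019, 0.004], [0.019, -1.0, -0.001], [0.004, 0.001, -1.0]]
ft_force: [-2.1, 0.2, 7.7]
grip_width: -0.005
gripper_force: 3.3
t: 14.5
position: [0.5812, -0.1964, 0.2823]
orientation: [[1.0, 0.019, 0.007], [0.019, -1.0, -0.002], [0.007, 0.002, -1.0]]
ft_force: [0.0, -0.6, -0.7]
grip_width: 0.275
gripper_force: 0.0
[ 0.5804 -0.1961  0.2801] [[0.9998088108026199, 0.019226944250861553, 0.003558996519409222], [0.019229326314421893, -0.9998148969341614, -0.0006363002636709847], [0.0035461036285457026, 0.0007046157153578673, -0.9999934643115169]] 14.55 [-0.1732 -0.2803 -0.336 ] 0.36099092730644744
[276.1 191.4] 3113 [[259.0, 146.0], [293.0, 146.0], [293.0, 238.0], [259.0, 238.0]]
[488.6 216.7] 3012 [[451.0, 185.0], [521.0, 171.0], [538.0, 252.0], [468.0, 267.0]]
pos [ 0.5804 -0.1961  0.2801] t 14.55 shift(now axes) [ 0.0011 -0.0001 -0.0199] shift(goal axes) [ 0.0011 -0.0001 -0.0199] turn [ 0.0007 -0.0035 -0.0008]
```

View pics/ws5.png

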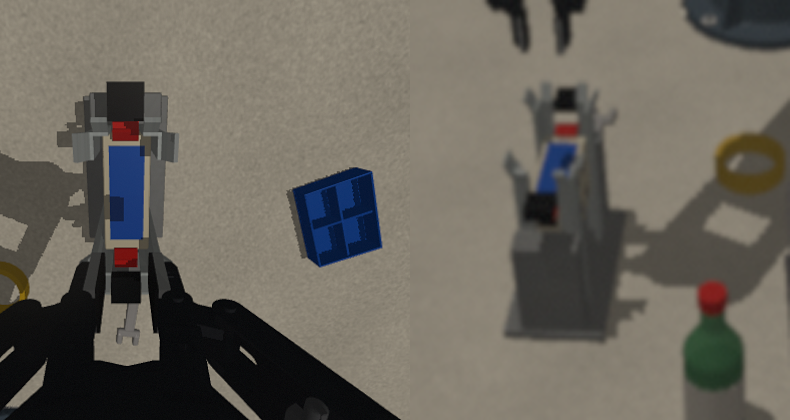

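The snap-in worked: both red catches (125,131 and 125,257 in the left half) overlap the new module's ends and it holds by itself. Now I'll fetch the second blue module.

```bash
python3 -m inch '[0,-0.105,-0.0155,0,0,0,0.6,0,-0.105,-0.0155,0,0,0,0.6,0,-0.105,-0.0155,0,0,0,0.6,0,-0.105,-0.0155,0,0,0,0.6,0,-0.105,-0.0155,0,0,0,0.6,0,0,0,0.0142,-0.0364,0.0009,0.6,0,0,0,0.0142,-0.0364,0.0009,0.6,0,0,0,0.0142,-0.0364,0.0009,0.6]'
python3 -m inch '[0,0,0,0.0142,-0.0364,0.0009,0.6,0,0,0,0.0142,-0.0364,0.0009,0.6,0,0,0,0.0142,-0.0364,0.0009,0.6,0,0,0,0.0142,-0.0364,0.0009,0.6,0,0,0,0.0142,-0.0364,0.0009,0.6,0,0,0,0.0142,-0.0364,0.0009,0.6,0,0,0,0.0142,-0.0364,0.0009,0.6,0,0,0,0.0142,-0.0364,0.0009,0.6]'
python3 -m inch '[0,0,0,0,0,0,0.6,0,0,0,0,0,0,0.6,0,0,0,0,0,0,0.6,0,0,0,0,0,0,0.6,0,0,0,0,0,0,0.6,0,0,0,0,0,0,0.6,0,0,0,0,0,0,0.6,0,0,0,0,0,0,0.6]'
python3 st.py pics/w6.png; python3 -c "
from h import *
plan([.6105,.2097,.0893],Rd(.1,np.pi/6))"
```

```text
t: 15.27
position: [0.6055, -0.0824, 0.2556]
orientation: [[0.86, 0.092, -0.501], [0.09, -0.996, -0.029], [-0.502, -0.02, -0.865]]
ft_force: [0.8, 0.2, -1.2]
grip_width: 0.805
gripper_force: 0.0
t: 15.93
position: [0.6725, 0.218, 0.1988]
orientation: [[0.861, 0.093, -0.5], [0.09, -0.995, -0.03], [-0.501, -0.019, -0.865]]
ft_force: [0.8, -0.7, 0.4]
grip_width: 0.803
gripper_force: 0.0
t: 16.6
position: [0.6731, 0.2157, 0.2013]
orientation: [[0.862, 0.092, -0.498], [0.09, -0.996, -0.029], [-0.498, -0.019, -0.867]]
ft_force: [0.0, -0.4, 0.6]
grip_width: 0.798
gripper_force: 0.0
[278.5 200. ] 3937 ctr [0.623  0.2108 0.1014] [0.6198 0.2105 0.1033] len 0.09521225543561702 yaw 0.1300614755324091
[[259.0, 149.0], [298.0, 149.0], [298.0, 253.0], [259.0, 253.0]]
pos [0.6731 0.2159 0.2013] t 16.65 shift(now axes) [0.0061 0.0028 0.1316] shift(goal axes) [0.0064 0.0001 0.1316] turn [-0.0204 -0.0022  0.0034]
pos [0.6731 0.2159 0.2013] t 16.65 shift(now axes) [0.0013 0.0026 0.1284] shift(goal axes) [ 1.500e-03 -1.000e-04  1.284e-01] turn [-0.0204 -0.0022  0.0034]
```

```bash
python3 -m inch '[-0.02,-0.002,0.003,0,0,0,0.6,0,0,0,0.0015,0,0.02,0.6,0,0,0,0,0,0.03,0.6,0,0,0,0,0,0.025,0.6,0,0,0,0,0,0.02,0.6,0,0,0,0,0,0.01,0.6,0,0,0,0,0,0,0.6,0,0,0,0,0,0,0.6]'
python3 -c "
from h import *
plan([.6105,.2097,.0893],Rd(.1,np.pi/6));print(sense()['ft_force'])"
```

```text
t: 17.32
position: [0.6226, 0.2113, 0.1101]
orientation: [[0.862, 0.101, -0.497], [0.087, -0.995, -0.05], [-0.5, -0.0, -0.866]]
ft_force: [0.4, -0.8, 0.2]
grip_width: 0.796
gripper_force: 0.0
pos [0.6226 0.2113 0.1101] t 17.32 shift(now axes) [-0.0002  0.0004  0.0241] shift(goal axes) [-0.0002  0.0004  0.0241] turn [ 0.0003 -0.0005  0.0009]
[ 0.44562916 -0.84519279  0.23343403]
```

```bash
python3 -m inch '[0,0,0,0,0,0.012,0.6,0,0,0,0,0,0.011,0.6,0,0,0,0,0,0,0.6,0,0,0,0,0,0,0.6,0,0,0,0,0,0,-1,0,0,0,0,0,0,-1,0,0,0,0,0,0,-1,0,0,0,0,0,0,-1]' 60
python3 -m inch '[0,0,0,0,0,0,-1,0,0,0,0,0,0,-1,0,0,0,0,0,-0.01,-1,0,0,0,0,0,-0.02,-1,0,0,0,0,0,-0.025,-1,0,0,0,0,0,-0.03,-1,0,0,0,0,0,-0.03,-1,0,0,0,0,0,-0.01,-1]' 60
python3 -c "
from h import *
plan([.584,-.196,.30],Rd(.1,np.pi/6))"
```

```text
t: 17.98
position: [0.6114, 0.21, 0.0903]
orientation: [[0.863, 0.1, -0.496], [0.087, -0.995, -0.049], [-0.498, -0.001, -0.867]]
ft_force: [3.7, 0.3, 5.2]
grip_width: 0.522
gripper_force: 63.9
t: 18.65
position: [0.6748, 0.2164, 0.2019]
orientation: [[0.864, 0.1, -0.493], [0.088, -0.995, -0.049], [-0.496, -0.001, -0.868]]
ft_force: [0.1, 0.6, -1.2]
grip_width: 0.526
gripper_force: 63.2
pos [0.6748 0.2164 0.2019] t 18.65 shift(now axes) [-0.1632  0.4011 -0.0203] shift(goal axes) [-0.1629  0.4012 -0.0192] turn [-0.0007 -0.0047  0.0009]
```

```bash
python3 -m inch '[0,0,0,-0.0148,0.0365,-0.0018,-1,0,0,0,-0.0148,0.0365,-0.0018,-1,0,0,0,-0.0148,0.0365,-0.0018,-1,0,0,0,-0.0148,0.0365,-0.0018,-1,0,0,0,-0.0148,0.0365,-0.0018,-1,0,0,0,-0.0148,0.0365,-0.0018,-1,0,0,0,-0.0148,0.0365,-0.0018,-1,0,0,0,-0.0148,0.0365,-0.0018,-1]'
python3 -m inch '[0,0,0,-0.0148,0.0365,-0.0018,-1,0,0,0,-0.0148,0.0365,-0.0018,-1,0,0,0,-0.0148,0.0365,-0.0018,-1,0,0.1037,0.0158,0,0,0,-1,0,0.1037,0.0158,0,0,0,-1,0,0.1037,0.0158,0,0,0,-1,0,0.1037,0.0158,0,0,0,-1,0,0.1037,0.0158,0,0,0,-1]'
python3 -m inch '[0.015,0,0,0,0,0,-1,0,0,0,0,0,0,-1,0,0,0,0,0,0,-1,0,0,0,0,0,0,-1,0,0,0,0,0,0,-1,0,0,0,0,0,0,-1,0,0,0,0,0,0,-1,0,0,0,0,0,0,-1]'
python3 mag.py pics/w7.png
```

```text
t: 19.32
position: [0.6066, -0.0856, 0.2699]
orientation: [[0.861, 0.1, -0.498], [0.087, -0.995, -0.05], [-0.501, -0.001, -0.866]]
ft_force: [1.7, -0.5, -1.6]
grip_width: 0.525
gripper_force: 63.1
t: 19.98
position: [0.5828, -0.1966, 0.2968]
orientation: [[1.0, 0.024, 0.001], [0.024, -1.0, -0.02], [0.001, 0.02, -1.0]]
ft_force: [-0.1, 0.1, -1.6]
grip_width: 0.523
gripper_force: 63.0
t: 20.65
position: [0.5829, -0.1964, 0.2958]
orientation: [[1.0, 0.025, -0.005], [0.025, -1.0, -0.005], [-0.005, 0.005, -1.0]]
ft_force: [0.2, 0.7, -2.1]
grip_width: 0.524
gripper_force: 63.1
[ 0.5828 -0.1964  0.2959] [[0.9996672223228047, 0.025391961428579888, -0.004548945835879132], [0.025369484234594678, -0.9996659737078097, -0.004932573414280739], [-0.004672674082247277, 0.004815527554290008, -0.9999774881522558]] 20.7 [ 0.0872 -0.2238 -1.4523] 0.524574710001011
[480.5 212.7] 4076 [[436.0, 186.0], [509.0, 162.0], [535.0, 238.0], [462.0, 263.0]]
[276.3 273.9] 12402 [[237.0, 192.0], [316.0, 192.0], [316.0, 365.0], [237.0, 365.0]]
pos [ 0.5828 -0.1964  0.2959] t 20.7 shift(now axes) [-0.0013 -0.0004 -0.0041] shift(goal axes) [-0.0013 -0.0004 -0.0041] turn [0.0048 0.0047 0.0054]
```

View pics/w7.png

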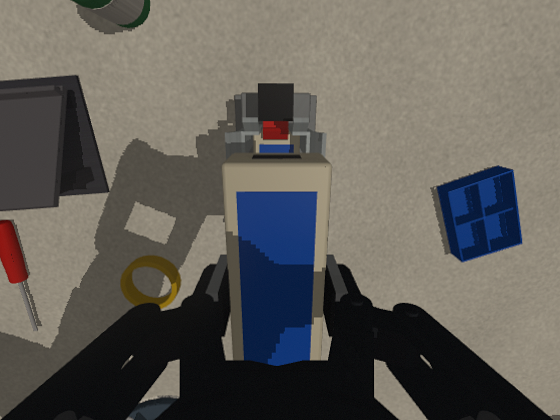

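The second module is held squarely. Its far edge is at row 163, about 2.5 mm further out than the first, so its centre is at the TCP. Now I'll align and lower it.

```bash
python3 -m inch '[0.005,0.005,0.005,-0.0013,-0.0003,0,-1,0,0,0,0,0,0.015,-1,0,0,0,0,0,0.02,-1,0,0,0,0,0,0.02,-1,0,0,0,0,0,0.012,-1,0,0,0,0,0,0.005,-1,0,0,0,0,0,0,-1,0,0,0,0,0,0,-1]'
python3 -c "
from h import *
plan([.5815,-.196,.163],Rd(.02));print(sense()['ft_force'])"
```

```text
t: 21.37
position: [0.5818, -0.1964, 0.2248]
orientation: [[1.0, 0.02, 0.002], [0.02, -1.0, -0.0], [0.002, 0.0, -1.0]]
ft_force: [-0.4, -0.3, -1.4]
grip_width: 0.527
gripper_force: 63.1
pos [ 0.5818 -0.1964  0.2248] t 21.37 shift(now axes) [-0.0004 -0.0004  0.0618] shift(goal axes) [-0.0003 -0.0004  0.0618] turn [ 0.0003 -0.0017  0.0001]
[-0.39366024 -0.25157371 -1.42565475]
```

```bash
python3 -m inch '[0,0,0,0,0,0.01,-1,0,0,0,0,0,0.01,-1,0,0,0,0,0,0.01,-1,0,0,0,0,0,0.01,-1,0,0,0,0,0,0.01,-1,0,0,0,0,0,0.006,-1,0,0,0,0,0,0.003,-1,0,0,0,0,0,0.002,-1]'
python3 -m inch '[0,0,0,0,0,0.002,-1,0,0,0,0,0,0.002,-1,0,0,0,0,0,0.001,-1,0,0,0,0,0,0.001,-1,0,0,0,0,0,0,-1,0,0,0,0,0,0,-1,0,0,0,0,0,0,-1,0,0,0,0,0,0,-1]'
```

```text
t: 22.03
position: [0.5814, -0.1962, 0.1625]
orientation: [[1.0, 0.02, 0.0], [0.02, -1.0, 0.0], [0.0, -0.0, -1.0]]
ft_force: [0.1, 0.3, -1.3]
grip_width: 0.524
gripper_force: 63.1
t: 22.7
position: [0.5821, -0.1964, 0.1579]
orientation: [[1.0, 0.02, 0.003], [0.02, -1.0, -0.001], [0.003, 0.001, -1.0]]
ft_force: [-0.0, -0.0, 5.2]
grip_width: 0.523
gripper_force: 64.0
```

Contact on the ramps. Release, raise, shut the fingers and press as before.

```bash
python3 -m inch '[0,0,0,0,0,0,0.6,0,0,0,0,0,0,0.6,0,0,0,0,0,0,0.6,0,0,0,0,0,0,0.6,0,0,0,0,0,-0.01,0.6,0,0,0,0,0,-0.02,0.6,0,0,0,0,0,-0.02,0.6,0,0,0,0,0,-0.02,0.6]'
python3 -m inch '[0,0,0,0,0,0,-1,0,0,0,0,0,0,-1,0,0,0,0,0,0,-1,0,0,0,0,0,0,-1,0,0,0,0,0,0,-1,0,0,0,0,0,0,-1,0,0,0,0,0,0,-1,0,0,0,0,0,0,-1]' 40
python3 -c "
from h import *
c=camera('wrist')
for ce,a,r in blobs(c,'blue',300): print(ce.round(1),a,cv2.boxPoints(r).round(0).tolist())"
python3 -m inch '[0,0,0,0,0,0.01,-1,0,0,0,0,0,0.01,-1,0,0,0,0,0,0.01,-1,0,0,0,0,0,0.01,-1,0,0,0,0,0,0.004,-1,0,0,0,0,0,0.004,-1,0,0,0,0,0,0.004,-1,0,0,0,0,0,0.004,-1]'
```

```text
t: 23.37
position: [0.5814, -0.1962, 0.2285]
orientation: [[1.0, 0.02, 0.001], [0.02, -1.0, 0.0], [0.001, -0.0, -1.0]]
ft_force: [0.5, -0.2, -0.2]
grip_width: 0.8
gripper_force: 0.0
t: 24.03
position: [0.5814, -0.1962, 0.2268]
orientation: [[1.0, 0.02, 0.0], [0.02, -1.0, 0.0], [0.0, -0.0, -1.0]]
ft_force: [-0.2, -0.2, 0.1]
grip_width: -0.001
gripper_force: 0.0
[276.7 208.5] 4648 [[251.0, 163.0], [302.0, 163.0], [302.0, 261.0], [251.0, 261.0]]
[517.9 231.3] 3311 [[479.0, 196.0], [559.0, 181.0], [577.0, 272.0], [496.0, 288.0]]
t: 24.75
position: [0.5819, -0.1964, 0.1716]
orientation: [[1.0, 0.02, 0.002], [0.02, -1.0, -0.001], [0.002, 0.001, -1.0]]
ft_force: [-1.2, 0.5, 6.9]
grip_width: -0.001
gripper_force: 3.5
```

```bash
python3 -m inch '[0,0,0,0,0,0.004,-1,0,0,0,0,0,0.004,-1,0,0,0,0,0,0.004,-1,0,0,0,0,0,0.004,-1,0,0,0,0,0,0.004,-1,0,0,0,0,0,0.004,-1,0,0,0,0,0,0.004,-1,0,0,0,0,0,0.002,-1]'
python3 -m inch '[0,0,0,0,0,0.003,-1,0,0,0,0,0,0.003,-1,0,0,0,0,0,0.001,-1,0,0,0,0,0,0,-1,0,0,0,0,0,0,-1,0,0,0,0,0,0,-1,0,0,0,0,0,0,-1,0,0,0,0,0,0,-1]'
python3 -m inch '[0,0,0,0,0,-0.005,-1,0,0,0,0,0,-0.01,-1,0,0,0,0,0,-0.02,-1,0,0,0,0,0,-0.03,-1,0,0,0,0,0,-0.04,-1,0,0,0,0,0,-0.04,-1,0,0,0,0,0,0,0.6,0,0,0,0,0,0,0.6]'
python3 mag.py pics/w8.png; python3 -c "
from h import *
c=camera('scene');i=c['image'];b=cv2.resize(i[140:290,160:460,::-1],(500,250),interpolation=cv2.INTER_CUBIC)
a=cv2.imread('pics/w8.png')[50:300,150:440];cv2.imwrite('pics/ws8.png',np.hstack([a,b]))"
```

```text
t: 25.42
position: [0.5819, -0.1964, 0.1416]
orientation: [[1.0, 0.02, 0.002], [0.02, -1.0, -0.001], [0.002, 0.001, -1.0]]
ft_force: [-2.7, -0.1, 10.8]
grip_width: -0.002
gripper_force: 4.8
t: 26.08
position: [0.5819, -0.1964, 0.1347]
orientation: [[1.0, 0.02, 0.002], [0.02, -1.0, -0.001], [0.002, 0.001, -1.0]]
ft_force: [-2.1, 1.2, 6.6]
grip_width: 0.002
gripper_force: 3.3
t: 26.75
position: [0.5821, -0.1965, 0.2815]
orientation: [[1.0, 0.02, 0.005], [0.02, -1.0, -0.002], [0.005, 0.002, -1.0]]
ft_force: [-0.1, -0.5, -0.7]
grip_width: 0.277
gripper_force: 0.0
[ 0.5814 -0.1962  0.2794] [[0.9997945479377597, 0.020201545514505443, 0.0016611660831805702], [0.02020194681379233, -0.9997958944963063, -0.00022515164455373348], [0.0016562786188453048, 0.00025866417554531394, -0.9999985949160033]] 26.8 [-0.7898 -1.1222 -1.0937] 0.35917706122927406
[276.1 192.5] 3109 [[259.0, 147.0], [293.0, 147.0], [293.0, 239.0], [259.0, 239.0]]
[488.8 217.3] 3003 [[452.0, 186.0], [522.0, 172.0], [538.0, 253.0], [468.0, 267.0]]
pos [ 0.5814 -0.1962  0.2794] t 26.8 shift(now axes) [ 0.0001 -0.0002 -0.0206] shift(goal axes) [ 0.0001 -0.0002 -0.0206] turn [ 0.0003 -0.0017  0.0002]
```

View pics/ws8.png

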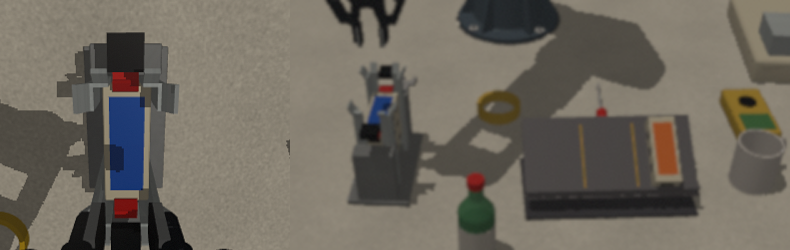

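Both catches (126,80 and 126,207) overlap the third module's ends. The blue top sits exactly where it did after the first snap-in, only the orange module is left on the stand, and the gripper is clear.

```bash
python3 -c "
from workcell import *
print(sign_off())"
```

```text
the job is handed in; nothing more can be done
None
```

Both blue-topped modules are snapped under the two red catches in the magazine, flat and blue side up. The orange one is still on the stand, and I handed the job in at about 27 s; no verdict came back.

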